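# Clamp the re-glued candle block

### The arm

A 7-joint arm with a two-finger parallel gripper is mounted at the origin on the work surface. World frame = base frame: x ahead of the robot, y to its left, z up, the work surface at z = 0. Lengths are in m, angles in rad, forces in N, time in s.
With the tool pointing down it reaches from about 0.4 to 0.85 m from the base axis. Payload 4.5 kg.
Tool frame: the origin (TCP) lies on the centre line of the jaws, within the pads' length; the fingertips stand 8 mm ahead of it and the grasp point (between the pads) lies 11 mm behind it; z points along the fingers, x is the direction in which the jaws open and shut, and the axes are right-handed (so a half turn about z gives the same grasp; the last joint's range is limited). The gripper opens to 88 mm and grips with 3 to 60 N. Pads are 18 mm wide; open, the fingers measure 123 mm over their backs; the gripper's body (75 mm by 187 mm) begins 45 mm behind the grasp point.
Start: joints at [-1.233, 0.689, -0.195, 1.565, 0.157, 0.902, -0.215], TCP at [0.187, 0.596, 0.215] pointing down, gripper open.
Joint ranges: [-3.01, 3.01], [-0.46, 2.08], [-1.47, 1.51], [0.13, 2.56], [-1, 4.14], [0.04, 2.09], [-2.66, 2.66]. Speed limits (rad/s): [2.57, 2.57, 3.14, 3.14, 3.14, 3.14, 3.14].

### API

Orientations are given as a unit quaternion [x, y, z, w].
In Python, from plant import r gives the robot as it stands.
- The arm moves only by the shell command python3 -m pendant 'ROWS' [FORCE]. ROWS is JSON, a list of rows, each a list of 3 entries, a list of its own where there are three numbers: the turn, a rotation vector about the tool's x, y, z in rad, then the shift along the tool's x, y, z in m, then the opening, from 0 (shut) to 1 (fully open). In form: [[[wx, wy, wz], [tx, ty, tz], claw], ...]. A call has 1 to 10 rows; each row is the pose to reach, as a shift and turn from the pose commanded when the call began, along the tool's axes at that moment; what a row does not reach only later rows make up. A row lasts 1/10 s, in which the tool goes at most 50 mm and 8.59 degrees, less where a joint would pass 70% of its speed; a pose out of reach is approached as far as the arm can. A call with a gripper value outside its range is refused whole. The fingers move at their own pace and stop on an object; FORCE is the grip in N (left out, the last holds). Time passes only in rows, so rows that repeat a pose let the fingers close. It gives the time, the measured TCP pose, the force and the opening at its end, in the units of the state.
- r.get_state(): the state, without advancing time (a new reading comes with each control period).
- r.snapshot(name): name is "scene" or "top" or "wrist"; returns a dict with "image" (384x512x3 uint8, red, green, blue), "mtx" (3x3 intrinsics, pixels), "R" (3x3) and "t" (3): a world point X has camera coordinates R X + t; the wrist camera has in their place "T_tool_cam" (4x4, takes a point from camera to tool coordinates, whose origin is the TCP and whose axes are the tool frame's). Camera axes: x right, y down, z forward; pixel columns grow to the right and rows downward; lengths in m; the calibration is good to about 2 mm. The wrist camera is an equidistant fisheye: a pixel r from the principal point sees the ray r / f radians off the axis. A picture is of the moment at which its call begins: read the wrist's pose just before it. There is no depth.
- r.finish_job(): hands the job in, once; it reports no verdict.
The state is a dict: "clock": time; "q": joint angles; "qd": joint speeds; "joint_torque": joint torques, N m; "tool_pos": TCP position; "eef_rot": TCP orientation; "contact_force": force on the tool from outside, world axes, zero at the start; "moment": the same for the moment, N m; "opening": opening from 0.0 (shut) to 1.0 (fully open).
Only numpy, scipy, OpenCV 4.12 (cv2) and the standard library are available. Lean on these libraries where they do the work, as an engineer would, in place of code of your own. Each camera call takes 0.05 s, during which the arm holds its last target. There are 200 camera calls.

### The job

Stand the re-glued wooden candle block upright on the board of the hand clamp, between the two jaws with its glue seam facing them, and let go of it. Then pump the clamp's trigger towards its handle, squeeze after squeeze, until the moving jaw has pushed the block up against the fixed jaw and the sprung rubber pad is pressed in about half-way; do not bottom the pad, do not push the jaw along by hand, and leave the other goods where they stand. Finish while still holding the trigger squeezed, with the block gripped at that pressure.

Things in the scene. Friction and masses are not known exactly. Their poses are not given: they have to be found in the camera images.
- block_mid (a point): centre of the loose candle block: light wood, 50 x 44 x 66 mm (its x, y, z), about 0.12 kg, standing upright on the table; a dark glue seam runs round it half-way along its x (seam plane at right angles to x), a round dark candle cup in its top. The clamp must press along its x (the 50 mm way, either way round). Origin 33 mm above its underside; z up
- clamp: fixed one-hand ratchet clamp. Origin on the table; x = the way the moving jaw closes, y across, z up. Plywood board x -250 to +85 mm, 110 wide, top at z 18. Fixed jaw: steel plate 50 wide, face at x +45, top z 80. Moving jaw on a toothed rod comes from -x; 93 mm from its pad to the fixed jaw when joint jaw is 0. Black housing x -185 to -95, 36 wide, top z 110
- seat (a point): point on the board's top surface (z = 18 mm) below the block's centre when the block has been pushed up against the fixed jaw, at clamp x = +20 mm, y = 0; axes as the clamp's
- jaw_face (a point): middle of the moving jaw's front face with the rubber pad not pressed in, 49 mm above the table; moves with joint jaw (clamp x = -48 mm + jaw). The rubber pad is 44 x 44 mm, the jaw plate behind it 46 mm wide, top at z 74 mm; axes as the clamp's
- jaw (a joint): travel of the moving jaw towards the fixed jaw, m, 0 to 0.066; starts between 0 and 0.020. A brake holds the jaw wherever it is with about 6 N, so it stays when the trigger is let go; a pressed pad then pushes it back until only 0 to 3 mm of its press remain
- pad (a joint): how far the jaw's sprung rubber pad is pressed in, m: 0 free, 0.006 half-way, 0.012 bottomed; 2 N per mm
- trigger (a joint): angle of the trigger, rad: 0 let go (upright), 0.35 fully squeezed to the handle; a damped spring returns it in about 0.6 s. Squeezing drives the jaw about 45 mm per rad through a ratchet with 6 mm teeth (up to 6 mm of a squeeze is lost before a tooth catches; a full one moves the jaw 9 to 15 mm); letting it return leaves the jaw there. Takes 4 to 25 N at its upper half
- trigger_grip (a point): point to squeeze on the trigger: on its centre line, z 163 mm. The trigger is an upright aluminium bar 10 mm thick (along clamp x), 22 wide, hinged at clamp x -129 mm, z 100 mm, top at z 180 mm; its upper end swings towards clamp -x, to the handle. This point moves with it
- handle_grip (a point): point in the fixed black handle: on its centre line, z 163 mm, clamp x -171, y 0. The handle is an upright bar 14 mm thick (clamp x -178 to -164), 26 wide, top at z 185 mm. At this height handle and trigger measure 54 mm over their outer faces with the trigger let go, about 32 mm fully squeezed
- jar: bystander: glass jar with steel lid, 56 mm across, 85 mm high; origin under its centre
- shaker: bystander: turned wooden shaker, 48 mm across, 76 mm high; origin under its centre
- mug: bystander: white mug, 82 mm across, 95 mm high; origin under its centre
- bowl: bystander: white bowl, 140 mm across, 55 mm high; origin under its centre
- tumbler: bystander: steel flask, 70 mm across, 170 mm high; origin under its centre
- candlestick: bystander: brass candlestick, 76 mm across the foot, 120 mm high; origin under its centre
- trinket: bystander: dark wooden trinket box 90 x 70 x 45 mm; origin under its centre
There are look-alikes about, which are no part of the job. What is shaped like the part that bears block_mid but yellow is not meant.

How it is judged:
On the way, in this order (a step that is already met when the one before it is completed fails the run):
1. the block stands upright on the clamp's board between the jaws, seam facing them, let go, the jaw not yet driven up to it (x of block_mid in the frame of seat between -0.045 and 0.004 m and y of block_mid in the frame of seat between -0.015 and 0.015 m and z of block_mid in the frame of seat between 0.029 and 0.037 m and angle between block_mid's own z axis and vertical below 0.1 rad and angle between the x axis of block_mid and the x axis of seat, either way round below 0.25 rad and contact force between the fingers and block below 0.1 N and value of joint trigger below 0.05 rad), for 0.2 s.
2. a first squeeze: the trigger well pulled while the pad is still free of the block's pressure (value of joint trigger above 0.12 rad and contact force between the fingers and trigger above 0.5 N and value of joint pad below 0.002 m), for 0.05 s.
3. the trigger let back for another squeeze (value of joint trigger below 0.08 rad), for 0.02 s.
At the end, for the whole second after the job is handed in: Fingers still hold the trigger squeezed (over 1.5 N, over 0.03 rad); pad pressed in 2.5 to 9.5 mm; block upright on the board, flush at the fixed jaw (4 mm along, 15 mm across, 0.1 rad), jaws press it with over 4 N, robot not touching it (value of joint pad between 0.0025 and 0.0095 m and contact force between each of pad, clamp and block above 4 N and value of joint trigger above 0.03 rad and contact force between the fingers and trigger above 1.5 N and contact force between the arm and block below 0.5 N and x of block_mid in the frame of seat between -0.004 and 0.004 m and y of block_mid in the frame of seat between -0.015 and 0.015 m and z of block_mid in the frame of seat between 0.029 and 0.04 m and angle between block_mid's own z axis and vertical below 0.1 rad and angle between the x axis of block_mid and the x axis of seat, either way round below 0.1 rad); the arm keeps its last pose, push and grip.
It fails at once if the pad is bottomed (pressed in more than 11 mm): the block is crushed (value of joint pad above 0.011 m).
It fails at once if the robot pushes the moving jaw by hand (more than 8 N) (contact force between any of the arm, the fingers and jaw above 8 N).
It fails at once if a bystander is moved more than 40 mm (distance of any of jar, shaker, mug, bowl, tumbler, candlestick, trinket from where it was at the start of the episode above 0.04 m).
It also fails if it takes over 72 s, if anything falls off the work surface, if the arm or the gripper's body presses on something with over 40 N, if the wrist force passes 120 N, or if a joint passes its speed limit or range.

## Working session

There is one attempt and no reset: what is moved stays moved. The work goes in short steps, Python scripts to look and compute and a shell command to move; the robot and the scene stay as the last step left them, time stands still between calls to the robot, and variables do not carry over. Pictures are saved under pics/ and viewed, about 8 in all and at most 12, crops included, and the job is handed in when it is done.

```bash
mkdir -p pics; ls
cat > h.py <<'E'
import numpy as np,cv2,pickle
from scipy.spatial.transform import Rotation as Ro
from plant import r
def snap(name,fn):
    s=r.get_state(); d=r.snapshot(name); d['s']={k:np.array(v) for k,v in s.items()}
    d={k:(np.array(v) if not isinstance(v,dict) else v) for k,v in d.items()}
    pickle.dump(d,open(f'pics/{fn}.pkl','wb')); cv2.imwrite(f'pics/{fn}.png',d['image'][:,:,::-1]); return d
def load(fn): return pickle.load(open(f'pics/{fn}.pkl','rb'))
def ray(d,u,v):
    K=d['mtx']; x=(u-K[0,2])/K[0,0]; y=(v-K[1,2])/K[1,1]
    if 'T_tool_cam' in d:
        th=np.hypot(x,y); c=np.array([x/th*np.sin(th),y/th*np.sin(th),np.cos(th)]) if th>1e-9 else np.array([0,0,1.])
        T=d['T_tool_cam']; R=Ro.from_quat(d['s']['eef_rot']).as_matrix(); p=d['s']['tool_pos']
        return R@T[:3,3]+p, R@T[:3,:3]@c
    R=d['R']; return -R.T@d['t'], R.T@np.array([x,y,1.])
def pt(d,u,v,z):
    o,e=ray(d,u,v); return o+e*(z-o[2])/e[2]
def proj(d,X):
    K=d['mtx']; c=d['R']@X+d['t']; return K[0,0]*c[0]/c[2]+K[0,2],K[1,1]*c[1]/c[2]+K[1,2]
E
python3 - <<'E'
from h import *
a=snap('top','top0');b=snap('scene','sc0')
print(a['mtx'],b['mtx'],-a['R'].T@a['t'],-b['R'].T@b['t']);print(r.get_state())
cv2.imwrite('pics/both.png',np.vstack([a['image'],b['image']])[:,:,::-1])
cv2.imwrite('pics/top0b.png',cv2.resize(a['image'][:,:,::-1],(800,600),interpolation=2))
cv2.imwrite('pics/sc0b.png',cv2.resize(b['image'][:,:,::-1],(800,600),interpolation=2))
E
```

```text
pics
[[451.10817956   0.         253.16908916]
 [  0.         451.10817956 199.9354411 ]
 [  0.           0.           1.        ]] [[451.43902794   0.         252.61697176]
 [  0.         451.43902794 197.22060467]
 [  0.           0.           1.        ]] [ 4.15766776e-01 -8.79896589e-04  1.55555581e+00] [1.17539821 0.22215068 1.22314515]
{'clock': 0.1, 'q': array([-1.23319824,  0.6899054 , -0.19454221,  1.56621222,  0.15729287,
        0.90249129, -0.21509849]), 'qd': array([-0.00076968, -0.00255954, -0.00112495, -0.00183166, -0.00151483,
       -0.00121359, -0.00096568]), 'joint_torque': array([-3.63725791e-03, -5.28503358e+01, -1.27172906e+00, -1.53835452e+01,
       -5.25522628e-02,  1.98185146e-03,  4.21130437e-05]), 'tool_pos': array([0.18681883, 0.59580542, 0.21419493]), 'eef_rot': array([ 8.05935041e-01,  5.92003420e-01, -6.25248289e-04,  5.19005789e-04]), 'contact_force': array([ 0.47533233,  1.10774311, -0.7282542 ]), 'moment': array([-0.05466893, -0.0056811 ,  0.01247029]), 'opening': 1.0006723016592989}
```

View pics/top0b.png

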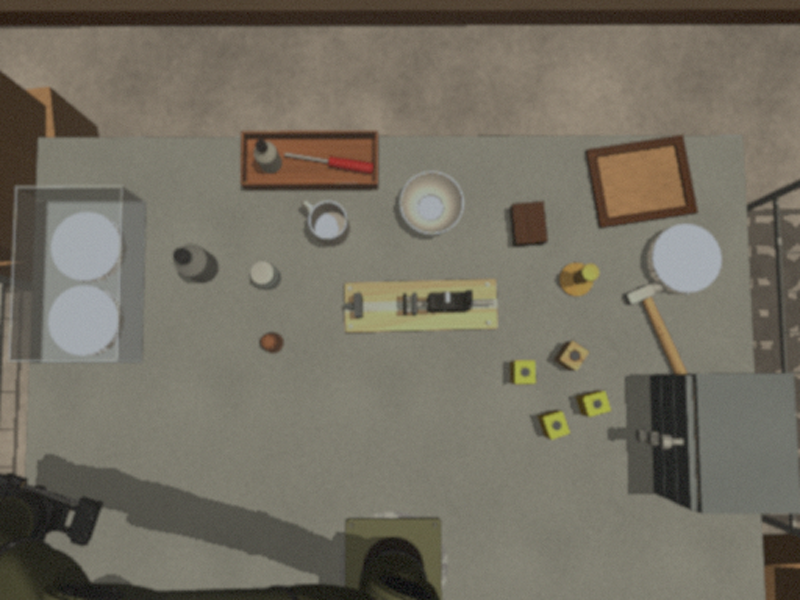

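View pics/sc0b.png

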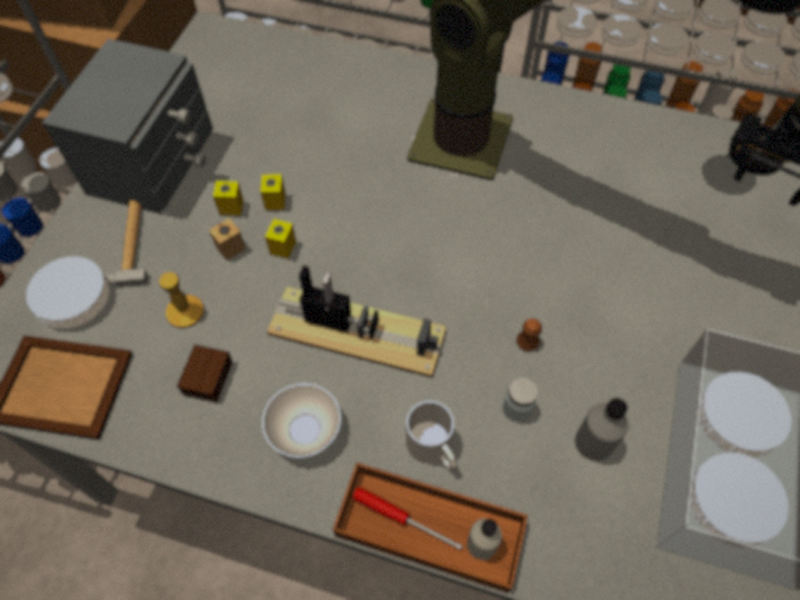

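The top view (800 px scale) shows the clamp board at (345–497, 280–332), with the fixed jaw on the left at (354,305) and the handle and trigger near (465,298). So clamp x points roughly along world +y. The wood block is at (573,355) and the three other blocks are yellow.

Run:
```python
from h import *
a=load('top0');b=load('sc0')
hsv=cv2.cvtColor(a['image'],cv2.COLOR_RGB2HSV)
for (u,v) in [(573,355),(525,372),(400,285),(578,366)]: print(hsv[int(v*.64),int(u*.64)])
# block
reg=np.zeros(hsv.shape[:2],np.uint8); reg[205:250,345:390]=1
m=((hsv[...,1]>60)&(reg>0)).astype(np.uint8)
print('block mask',m.sum()); 
c=max(cv2.findContours(m,0,1)[0],key=cv2.contourArea); print(cv2.minAreaRect(c))
# board
reg[:]=0; reg[170:222,212:326]=1
m2=((hsv[...,1]>60)&(hsv[...,2]>60)&(reg>0)).astype(np.uint8); m2=cv2.morphologyEx(m2,3,np.ones((15,15)))
c=max(cv2.findContours(m2,0,1)[0],key=cv2.contourArea); rc=cv2.minAreaRect(c); print(rc)
P=np.array([pt(a,u+0,v+0,.018) for u,v in cv2.boxPoints(rc)]);print(P, P.mean(0))
t=a['image'];cr=np.hstack([cv2.resize(t[170:222,212:326],None,fx=5,fy=5,interpolation=2),])
cr2=cv2.resize(t[205:250,345:390],(260,260),interpolation=2)
pad=np.zeros((260,260+570,3),np.uint8);pad[:,:570]=cr;pad[:,570:]=cr2
cs=cv2.resize(b['image'][165:245,165:295],(520*1,320))
bl=cv2.resize(b['image'][135:170,130:160],(260,303))
pad2=np.zeros((320,830,3),np.uint8);pad2[:,:520]=cs;pad2[:303,520:780]=bl
cv2.imwrite('pics/c1.png',cv2.resize(np.vstack([pad,pad2])[:,:,::-1],(790,552)))
```

```text
[18 15 83]
[30  9 87]
[ 22  89 161]
[ 25 100 158]
block mask 256
((365.4615173339844, 227.30767822265625), (16.641006469726562, 17.75040626525879), 33.6900634765625)
((268.7947998046875, 195.20277404785156), (32.488746643066406, 98.17652893066406), 88.49256896972656)
[[ 0.61590411  0.10833488  0.018     ]
 [ 0.62319727 -0.22890769  0.018     ]
 [ 0.51136139 -0.22986384  0.018     ]
 [ 0.50426257  0.10530716  0.018     ]] [ 0.56368134 -0.06128237  0.018     ]
```

View pics/c1.png

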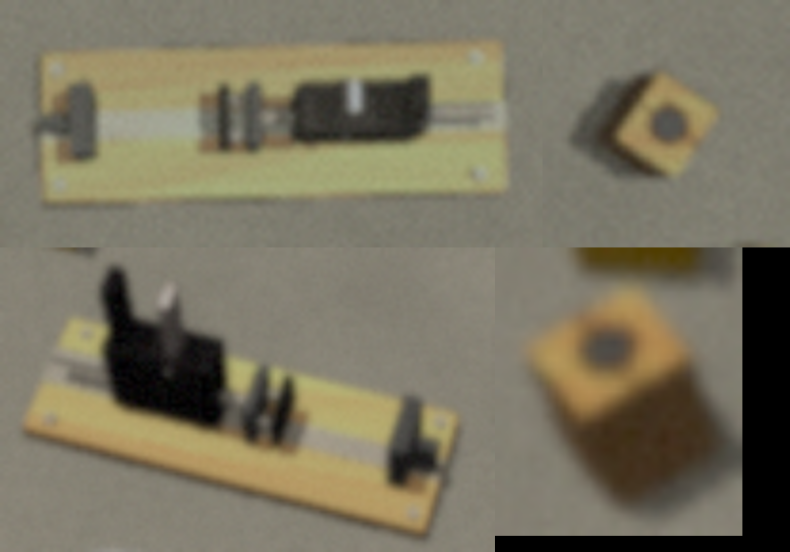

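The crops show the fixed jaw, the black pad and jaw plate, the housing with its trigger, and the block with its cup at about top px (367.8, 227.7). The seam isn't visible from this far. I'll work out the approach.

```bash
cat >> h.py <<'E'
def go(pos,yaw=None,s=None):
    """shift in tool axes (m) and turn rotvec in tool axes to TCP pos, pointing down, tool x at yaw"""
    s=s or r.get_state(); R=Ro.from_quat(s['eef_rot']); p=np.array(s['tool_pos'])
    print('p',p.round(4),'toolx yaw deg',np.degrees(np.arctan2(*R.as_matrix()[[1,0],0])).round(2),'F',np.round(s['contact_force'],1),'open',np.round(s['opening'],3),'t',np.round(s['clock'],2))
    print('shift',R.inv().apply(np.array(pos)-p).round(4))
    if yaw is not None:
        for k in (0,180):
            y=np.radians(yaw+k); c,n=np.cos(y),np.sin(y)
            T=Ro.from_matrix(np.array([[c,n,0],[n,-c,0],[0,0,-1]])); print('turn',(R.inv()*T).as_rotvec().round(3))
E
python3 - <<'E'
from h import *
a=load('top0')
for u,v in [(367.8,227.7),(365.5,227.3)]: print(pt(a,u,v,.066))
w=snap('wrist','w0'); print(w['T_tool_cam'].round(3),w['mtx'].round(1))
print(Ro.from_quat(r.get_state()['eef_rot']).as_matrix().round(3))
go([.55,.3,.35],0); go([.43,-.37,.26])
E
```

```text
[ 0.44952502 -0.38514891  0.066     ]
[ 0.45088312 -0.3775868   0.066     ]
[[ 1.    -0.001  0.002 -0.002]
 [ 0.     0.957  0.289 -0.075]
 [-0.002 -0.289  0.957 -0.171]
 [ 0.     0.     0.     1.   ]] [[297.3   0.  247.8]
 [  0.  297.3 194.1]
 [  0.    0.    1. ]]
[[ 0.299  0.954 -0.   ]
 [ 0.954 -0.299 -0.001]
 [-0.001  0.    -1.   ]]
p [0.1869 0.5959 0.2143] toolx yaw deg 72.6 F [-1.1 -0.1 -0.9] open 0.996 t 0.15
shift [-0.1739  0.435  -0.1354]
turn [1.000e-03 1.000e-03 1.267e+00]
turn [-1.000e-03  1.000e-03 -1.875e+00]
p [0.1869 0.5959 0.2143] toolx yaw deg 72.6 F [-1.1 -0.1 -0.9] open 0.996 t 0.15
shift [-0.849   0.5209 -0.0445]
```

```bash
python3 -m pendant '[[[0,0,0.12],[0,0.02,-0.05],1],[[0,0,0.25],[-0.01,0.06,-0.09],1],[[0,0,0.4],[-0.03,0.11,-0.13],1],[[0,0,0.55],[-0.05,0.16,-0.135],1],[[0,0,0.7],[-0.07,0.21,-0.135],1],[[0,0,0.85],[-0.09,0.26,-0.135],1],[[0,0,1.0],[-0.11,0.31,-0.135],1],[[0,0,1.13],[-0.13,0.35,-0.135],1],[[0,0,1.26],[-0.15,0.39,-0.135],1],[[0,0,1.26],[-0.17,0.43,-0.135],1]]'
python3 -c "
from h import *
go([.45,-.33,.28],0)"
```

```text
clock: 1.15
tool_pos: [0.5302, 0.3205, 0.3497]
eef_rot: [1.0, 0.002, -0.0, 0.0]
contact_force: [-0.0, 0.3, 0.2]
opening: 1.001
p [0.5302 0.3205 0.3497] toolx yaw deg 0.26 F [-0.   0.3  0.2] open 1.001 t 1.15
shift [-0.0832  0.6501  0.0699]
turn [0.    0.    0.005]
turn [-0.     0.    -3.137]
```

```bash
python3 -m pendant '[[[0,0,0],[-0.01,0.05,0],1],[[0,0,0],[-0.02,0.1,0],1],[[0,0,0],[-0.03,0.15,0],1],[[0,0,0],[-0.04,0.2,0],1],[[0,0,0],[-0.05,0.25,0],1],[[0,0,0],[-0.06,0.3,0],1],[[0,0,0],[-0.07,0.35,0],1],[[0,0,0],[-0.08,0.4,0],1],[[0,0,0],[-0.09,0.45,0.02],1],[[0,0,0],[-0.095,0.49,0.03],1]]' | head -2;  python3 -m pendant '[[[0,0,0],[0,0.05,0.02],1],[[0,0,0],[0,0.1,0.03],1],[[0,0,0],[0,0.14,0.04],1],[[0,0,0],[0,0.14,0.04],1],[[0,0,0],[0,0.14,0.04],1],[[0,0,0],[0,0.14,0.04],1]]'
python3 - <<'E'
from h import *
w=snap('wrist','w1'); cv2.imwrite('pics/w1b.png',cv2.resize(w['image'][:,:,::-1],(800,600),interpolation=2))
go([.45,-.38,.2],0)
E
```

```text
clock: 2.15
tool_pos: [0.4372, -0.1667, 0.3206]
clock: 2.75
tool_pos: [0.4395, -0.3036, 0.2808]
eef_rot: [1.0, 0.004, -0.0, -0.001]
contact_force: [-1.3, 0.3, -0.4]
opening: 1.004
p [ 0.4397 -0.3034  0.281 ] toolx yaw deg 0.56 F [-0.4 -1.   0.9] open 0.998 t 2.8
shift [0.0095 0.0768 0.0809]
turn [-0.001 -0.     0.01 ]
turn [ 1.000e-03 -2.000e-03 -3.132e+00]
```

View pics/w1b.png

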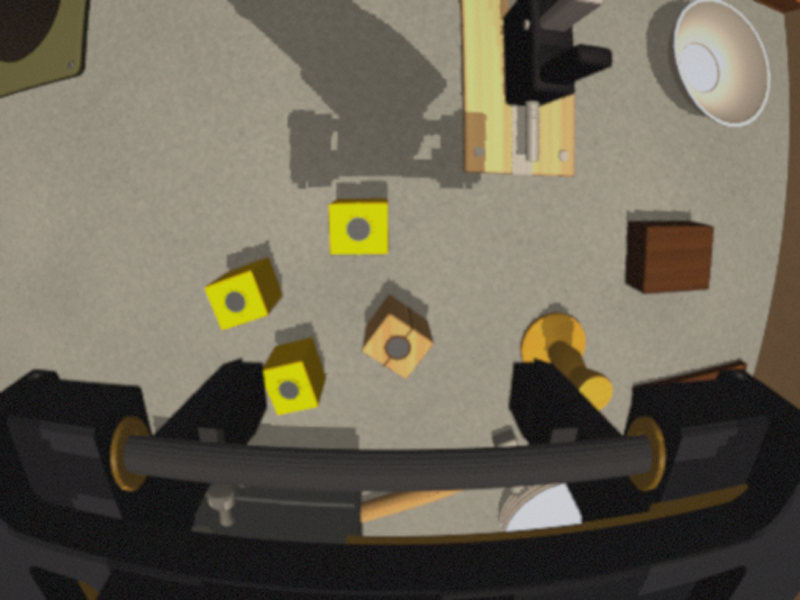

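The wrist view shows the block's top corners at about (398,312), (433,343), (404,377) and (363,346). The seam crosses from about (413,325) to (387,363), so block x runs along the upper-left to lower-right edges. The candlestick at (560,350) is the nearest neighbour, along with the yellow block at (290,390).

Run:
```python
from h import *
w=load('w1'); f=.64
C=np.array([pt(w,u*f,v*f,.066) for u,v in [(398,312),(433,343),(404,377),(363,346)]])
print(C[:,:2].round(4)); print([np.linalg.norm(C[i]-C[(i+1)%4]).round(4) for i in range(4)])
print('mid',C.mean(0),'cup',pt(w,398*f,347*f,.066))
for i in range(4):
    e=C[(i+1)%4]-C[i]; print(np.degrees(np.arctan2(e[1],e[0])).round(1))
hsv=cv2.cvtColor(w['image'],cv2.COLOR_RGB2HSV)
reg=np.zeros(hsv.shape[:2],np.uint8); reg[185:250,225:285]=1
m=((hsv[...,1]>70)&(hsv[...,2]>120)&(reg>0)).astype(np.uint8); m=cv2.morphologyEx(m,3,np.ones((5,5)))
c=max(cv2.findContours(m,0,1)[0],key=cv2.contourArea)
P=np.array([pt(w,u,v,.066)[:2]*1000 for u,v in cv2.convexHull(c)[:,0]],np.float32)
print(cv2.minAreaRect(P))
# bystanders: yellow block & candlestick points
print('yellow',pt(w,290*f,390*f,.066),'foot near',pt(w,525*f,350*f,.0),'cs top left',pt(w,582*f,390*f,.12))
# clamp from wrist: board corner
print('board corners',pt(w,465*f,172*f,.018),pt(w,576*f,176*f,.018))
```

```text
[[ 0.4488 -0.3538]
 [ 0.4805 -0.3826]
 [ 0.4553 -0.4164]
 [ 0.418  -0.3859]]
[np.float64(0.0429), np.float64(0.0421), np.float64(0.0481), np.float64(0.0445)]
mid [ 0.45065952 -0.38467517  0.066     ] cup [ 0.44929654 -0.38661549  0.066     ]
-42.2
-126.8
140.8
46.3
((448.1803283691406, -385.92364501953125), (44.773963928222656, 51.174110412597656), 55.49247360229492)
yellow [ 0.34836945 -0.43201617  0.066     ] foot near [ 0.58909987 -0.41714134  0.        ] cs top left [ 0.60593427 -0.40563421  0.12      ]
board corners [ 0.51065469 -0.23237099  0.018     ] [ 0.62216216 -0.22941919  0.018     ]
```

```bash
python3 -m pendant '[[[0,0,-0.1],[0,0.02,0.02],1],[[0,0,-0.25],[0.01,0.04,0.04],1],[[0,0,-0.4],[0.01,0.06,0.08],1],[[0,0,-0.55],[0.01,0.083,0.12],1],[[0,0,-0.7],[0.01,0.083,0.14],1],[[0,0,-0.83],[0.01,0.083,0.15],1],[[0,0,-0.9],[0.01,0.083,0.15],1],[[0,0,-0.9],[0.01,0.083,0.15],1],[[0,0,-0.9],[0.01,0.083,0.15],1]]'
python3 -c "
from h import *
go([.449,-.386,.031],52)"
```

```text
clock: 3.7
tool_pos: [0.4506, -0.3872, 0.1314]
eef_rot: [0.899, 0.438, 0.0, 0.0]
contact_force: [0.2, 0.3, 0.3]
opening: 1.003
p [ 0.4506 -0.3872  0.1314] toolx yaw deg 51.97 F [0.2 0.3 0.3] open 1.003 t 3.7
shift [-1.000e-04 -2.100e-03  1.004e-01]
turn [ 0.001 -0.001 -0.001]
turn [-1.000e-03 -1.000e-03  3.141e+00]
```

```bash
python3 -m pendant '[[[0,0,0],[0,-0.002,0.03],1],[[0,0,0],[0,-0.002,0.06],1],[[0,0,0],[0,-0.002,0.085],1],[[0,0,0],[0,-0.002,0.1],1],[[0,0,0],[0,-0.002,0.1],1],[[0,0,0],[0,-0.002,0.1],0.4],[[0,0,0],[0,-0.002,0.1],0.3],[[0,0,0],[0,-0.002,0.1],0.3],[[0,0,0],[0,-0.002,0.1],0.3],[[0,0,0],[0,-0.002,0.1],0.3]]' 15
python3 - <<'E'
from h import *
go([.449,-.386,.031],52)
w=snap('wrist','w2'); cv2.imwrite('pics/w2b.png',cv2.resize(w['image'][:,:,::-1],(800,600),interpolation=2))
E
```

```text
clock: 4.7
tool_pos: [0.4483, -0.3871, 0.0313]
eef_rot: [0.899, 0.438, 0.0, 0.0]
contact_force: [-0.3, -0.6, 0.1]
opening: 0.568
p [ 0.4483 -0.3871  0.0313] toolx yaw deg 51.96 F [-0.3 -0.6  0.1] open 0.568 t 4.7
shift [ 0.0013 -0.0001  0.0003]
turn [ 0.001 -0.    -0.001]
turn [-0.000e+00 -1.000e-03  3.141e+00]
```

View pics/w2b.png

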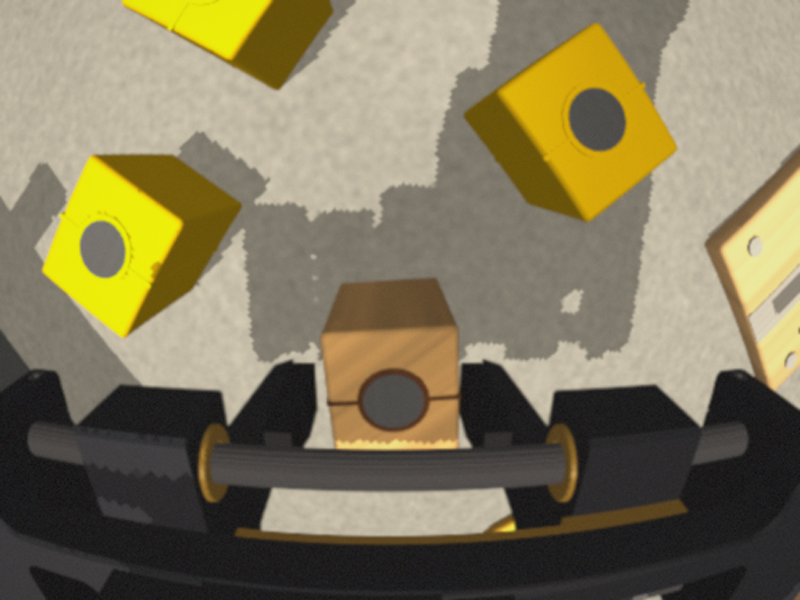

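The seam runs along tool x and is centred between the fingers, so I'll finish closing and lift.

```bash
python3 -m pendant '[[[0,0,0],[0,0,0],0.3],[[0,0,0],[0,0,0],0.3],[[0,0,0],[0,0,0],0.3],[[0,0,0],[0,0,-0.02],0.3],[[0,0,0],[0,0,-0.06],0.3],[[0,0,0],[0,0,-0.11],0.3],[[0,0,0],[0,0,-0.16],0.3],[[0,0,0],[0,0,-0.21],0.3],[[0,0,0],[0,0,-0.24],0.3],[[0,0,0],[0,0,-0.24],0.3]]' 20
python3 -c "
from h import *
go([.5605,.02,.27],1.2)"
```

```text
clock: 5.75
tool_pos: [0.45, -0.3887, 0.2752]
eef_rot: [0.899, 0.438, 0.002, 0.004]
contact_force: [-0.6, 0.2, -1.1]
opening: 0.499
p [ 0.45   -0.3887  0.2752] toolx yaw deg 51.94 F [-0.6  0.2 -1.1] open 0.499 t 5.75
shift [ 0.39   -0.165   0.0037]
turn [ 0.008 -0.004  0.885]
turn [ 0.005  0.01  -2.256]
```

```bash
python3 -m pendant '[[[0,0,0.1],[0.04,-0.017,0],0.3],[[0,0,0.2],[0.085,-0.036,0],0.3],[[0,0,0.3],[0.13,-0.055,0],0.3],[[0,0,0.4],[0.175,-0.074,0],0.3],[[0,0,0.5],[0.22,-0.093,0],0.3],[[0,0,0.6],[0.265,-0.112,0],0.3],[[0,0,0.7],[0.31,-0.131,0],0.3],[[0,0,0.8],[0.35,-0.149,0],0.3],[[0,0,0.885],[0.38,-0.161,0],0.3],[[0,0,0.885],[0.39,-0.165,0],0.3]]'
python3 -m pendant '[[[0,0,0],[0,0,0],0.3],[[0,0,0],[0,0,0],0.3],[[0,0,0],[0,0,0],0.3]]'
python3 - <<'E'
from h import *
w=snap('wrist','w3'); cv2.imwrite('pics/w3b.png',cv2.resize(w['image'][:,:,::-1],(800,600),interpolation=2))
go([.5605,.03,.27],1.2)
E
```

```text
clock: 6.75
tool_pos: [0.5578, 0.0271, 0.2686]
eef_rot: [1.0, 0.014, -0.002, -0.001]
contact_force: [0.3, 0.2, -1.3]
opening: 0.504
clock: 7.05
tool_pos: [0.5577, 0.0191, 0.2705]
eef_rot: [1.0, 0.009, -0.001, 0.001]
contact_force: [0.1, -0.5, -1.2]
opening: 0.502
p [0.5579 0.0193 0.2707] toolx yaw deg 1.07 F [ 0.4 -0.5 -2.4] open 0.501 t 7.1
shift [ 0.0028 -0.0106  0.0007]
turn [ 0.001  0.001 -0.002]
turn [ 1.000e-03 -2.000e-03  3.139e+00]
```

View pics/w3b.png

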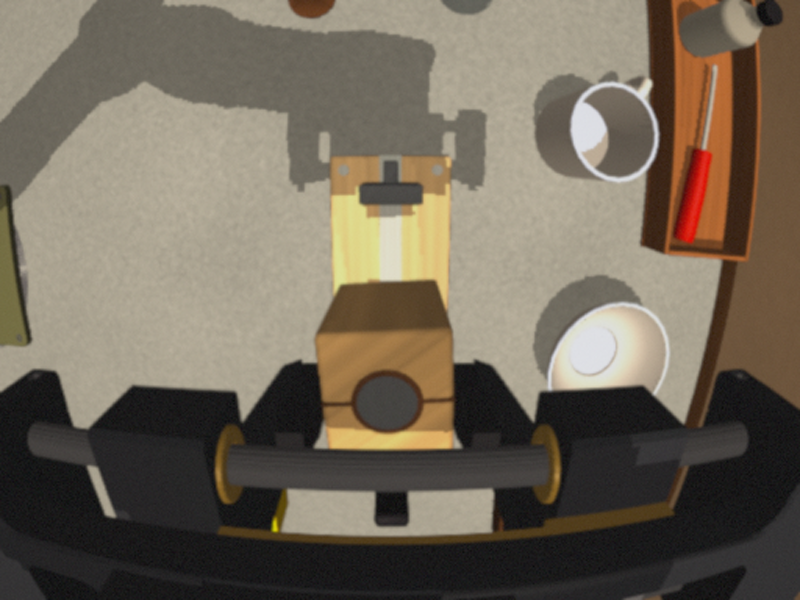

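The view shows the fixed jaw's top at cols 360–422, rows 184–204 (the face edge is the lower one, about row 204). The board's end is at row 155, cols 331–451. The held block is straight, and the moving jaw is hidden under it.

Run:
```python
from h import *
w=load('w3'); f=.64
for n,u,v,z in [('face L',361,204,.08),('face R',422,203,.08),('endL',331,156,.018),('endR',451,156,.018),('edgeL',332,260,.018),('edgeR',448,260,.018),('block topL',316,336,0),('cup',387,401,0)]:
    if z==0: z=w['s']['tool_pos'][2]-.031+.066
    print(n,pt(w,u*f,v*f,z).round(4))
print(w['s']['tool_pos'])
g=cv2.cvtColor(w['image'],cv2.COLOR_RGB2GRAY).astype(int)
print('col391',[(i,g[i,238:262].mean().round()) for i in range(94,136)])
```

```text
face L [0.5359 0.0633 0.08  ]
face R [0.5831 0.065  0.08  ]
endL [0.5049 0.1022 0.018 ]
endR [0.6129 0.1043 0.018 ]
edgeL [0.5057 0.0059 0.018 ]
edgeR [0.6139 0.0079 0.018 ]
block topL [0.5343 0.0402 0.3055]
cup [0.557  0.0177 0.3055]
[0.55774578 0.01906843 0.27054767]
col391 [(94, np.float64(108.0)), (95, np.float64(107.0)), (96, np.float64(107.0)), (97, np.float64(107.0)), (98, np.float64(109.0)), (99, np.float64(119.0)), (100, np.float64(135.0)), (101, np.float64(140.0)), (102, np.float64(134.0)), (103, np.float64(122.0)), (104, np.float64(115.0)), (105, np.float64(116.0)), (106, np.float64(116.0)), (107, np.float64(115.0)), (108, np.float64(115.0)), (109, np.float64(115.0)), (110, np.float64(115.0)), (111, np.float64(115.0)), (112, np.float64(114.0)), (113, np.float64(115.0)), (114, np.float64(114.0)), (115, np.float64(109.0)), (116, np.float64(89.0)), (117, np.float64(62.0)), (118, np.float64(61.0)), (119, np.float64(72.0)), (120, np.float64(75.0)), (121, np.float64(75.0)), (122, np.float64(75.0)), (123, np.float64(75.0)), (124, np.float64(74.0)), (125, np.float64(74.0)), (126, np.float64(73.0)), (127, np.float64(73.0)), (128, np.float64(72.0)), (129, np.float64(72.0)), (130, np.float64(86.0)), (131, np.float64(115.0)), (132, np.float64(136.0)), (133, np.float64(141.0)), (134, np.float64(141.0)), (135, np.float64(141.0))]
```

```bash
python3 -m pendant '[[[0,0,0],[0.0024,-0.012,0.03],0.3],[[0,0,0],[0.0024,-0.012,0.07],0.3],[[0,0,0],[0.0024,-0.012,0.11],0.3],[[0,0,0],[0.0024,-0.012,0.15],0.3],[[0,0,0],[0.0024,-0.012,0.18],0.3],[[0,0,0],[0.0024,-0.012,0.2],0.3],[[0,0,0],[0.0024,-0.012,0.212],0.3],[[0,0,0],[0.0024,-0.012,0.217],0.3],[[0,0,0],[0.0024,-0.012,0.219],0.3],[[0,0,0],[0.0024,-0.012,0.219],0.3]]'
python3 -c "
from h import *
go([.5600,.031,.0495],1.2)"
```

```text
clock: 8.1
tool_pos: [0.5612, 0.0338, 0.0526]
eef_rot: [1.0, 0.011, 0.001, -0.0]
contact_force: [-1.2, 0.5, -1.2]
opening: 0.502
p [0.5612 0.0338 0.0526] toolx yaw deg 1.24 F [-1.2  0.5 -1.2] open 0.502 t 8.1
shift [-0.0013  0.0028  0.0031]
turn [-0.    -0.002  0.001]
turn [ 2.000e-03 -0.000e+00 -3.141e+00]
```

```bash
python3 -m pendant '[[[0,0,0],[-0.001,0.002,0.002],0.3],[[0,0,0],[-0.001,0.002,0.0035],0.3],[[0,0,0],[-0.001,0.002,0.0035],0.3],[[0,0,0],[-0.001,0.002,0.0035],0.3]]'
python3 -m pendant '[[[0,0,0],[0,0,0],0.6],[[0,0,0],[0,0,0],0.7],[[0,0,0],[0,0,0],0.85],[[0,0,0],[0,0,0],0.85],[[0,0,0],[0,0,-0.02],0.85],[[0,0,0],[0,0,-0.06],0.85],[[0,0,0],[0,0,-0.11],0.85],[[0,0,0],[0,0,-0.16],0.85],[[0,0,0],[0,0,-0.21],1],[[0,0,0],[0,0,-0.26],1]]'
python3 - <<'E'
from h import *
go([.564,-.1,.31],91.2)
E
```

```text
clock: 8.5
tool_pos: [0.5601, 0.0317, 0.049]
eef_rot: [1.0, 0.011, 0.001, 0.0]
contact_force: [-0.5, -1.4, 5.7]
opening: 0.501
clock: 9.5
tool_pos: [0.559, 0.0321, 0.3104]
eef_rot: [1.0, 0.011, -0.0, -0.0]
contact_force: [0.9, 0.7, -0.3]
opening: 0.99
p [0.559  0.0321 0.3104] toolx yaw deg 1.26 F [ 0.9  0.7 -0.3] open 0.99 t 9.5
shift [0.0021 0.1321 0.0004]
turn [-0.    0.   -1.57]
turn [0.    0.    1.572]
```

```bash
python3 -c "
from h import *
print(r.get_state()['q'].round(2))"
python3 -m pendant '[[[0,0,-0.14],[0,0.02,0],1],[[0,0,-0.28],[0,0.04,0],1],[[0,0,-0.42],[0,0.06,0],1],[[0,0,-0.56],[0,0.08,0],1],[[0,0,-0.7],[0,0.1,0],1],[[0,0,-0.84],[0,0.12,0],1],[[0,0,-0.98],[0,0.14,0],1],[[0,0,-1.12],[0,0.155,0],1],[[0,0,-1.26],[0.001,0.163,0],1],[[0,0,-1.4],[0.001,0.163,0],1]]'
python3 -m pendant '[[[0,0,-0.1],[0,0,0],1],[[0,0,-0.17],[0,0,0],1],[[0,0,-0.17],[0,0,0],1],[[0,0,-0.17],[0,0,0],1],[[0,0,-0.17],[0,0,0],1]]'
python3 - <<'E'
from h import *
print(r.get_state()['q'].round(2))
go([.564,-.1315,.152],91.2)
w=snap('wrist','w4'); cv2.imwrite('pics/w4b.png',cv2.resize(w['image'][:,:,::-1],(800,600),interpolation=2))
E
```

```text
[-0.27  0.5   0.22  1.65 -0.12  1.01  0.01]
clock: 10.5
tool_pos: [0.5637, -0.133, 0.308]
eef_rot: [0.757, 0.654, -0.001, 0.0]
contact_force: [-0.1, -0.3, 0.3]
opening: 1.002
clock: 11.0
tool_pos: [0.5641, -0.1309, 0.3082]
eef_rot: [0.7, 0.714, -0.0, -0.0]
contact_force: [-0.2, 0.9, 0.4]
opening: 0.997
[ 0.28  0.53 -0.22  1.58  0.12  1.05  1.62]
p [ 0.5641 -0.1309  0.3082] toolx yaw deg 91.15 F [-0.2  0.9  0.4] open 0.997 t 11.0
shift [-6.000e-04 -1.000e-04  1.562e-01]
turn [-0.    -0.    -0.001]
turn [-0.     0.     3.141]
```

View pics/w4b.png

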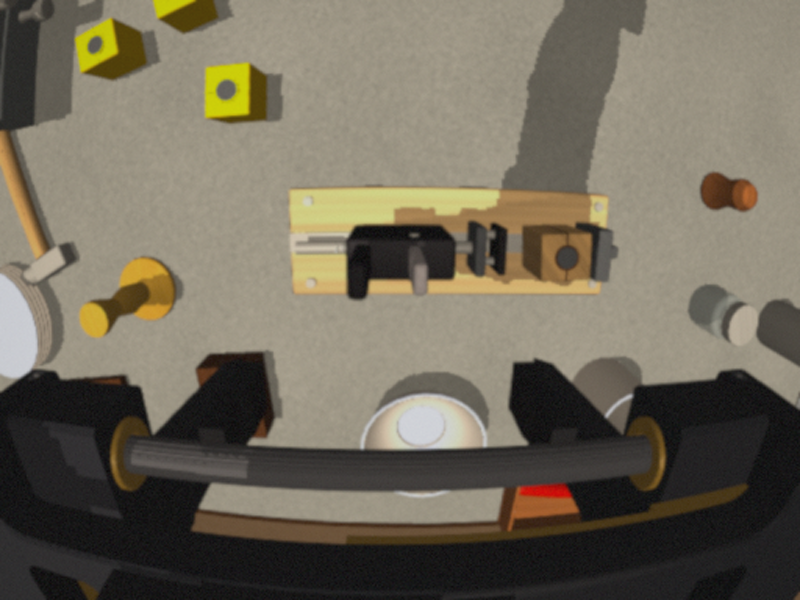

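The view shows the block upright next to the fixed jaw, spanning cols 538–590 with its cup at (567,257). The pad is at cols 492–507, the trigger's top end at (419,285) and the handle's top end at (358,290).

Run:
```python
from h import *
w=load('w4'); f=.64
o=np.array([.5602,.0195]); th=np.radians(91.2); e=np.array([np.cos(th),np.sin(th)]); n=np.array([-e[1],e[0]])
for nm,u,v,z in [('trig top L',412,291,.18),('trig top R',427,291,.18),('handle top L',347,298,.185),('handle top R',369,296,.185),('cup',567,257,.084),('blk face L',545,280,.084),('blk R',590,280,.084),('fixed top L',592,279,.08),('pad front far top',507,270,.071),('pad back',497,270,.071),('plate',486,273,.074),('boardL',292,293,.018),('boardR',600,293,.018),('boardUL',290,189,.018),('boardUR',608,196,.018)]:
    p=pt(w,u*f,v*f,z)[:2]; d=p-o; print(nm,p.round(4),'clamp xy',(d@e*1000).round(1),(d@n*1000).round(1))
```

```text
trig top L [ 0.5702 -0.1154] clamp xy -135.0 -7.2
trig top R [ 0.57   -0.1053] clamp xy -125.0 -7.2
handle top L [ 0.5744 -0.1584] clamp xy -178.1 -10.5
handle top R [ 0.5728 -0.1438] clamp xy -163.6 -9.2
cup [0.5609 0.0318] clamp xy 12.2 -1.0
blk face L [0.5832 0.0123] clamp xy -7.7 -22.8
blk R [0.5817 0.0582] clamp xy 38.3 -22.3
fixed top L [0.5816 0.0622] clamp xy 42.3 -22.3
pad front far top [ 0.5779 -0.0214] clamp xy -41.2 -16.8
pad back [ 0.5782 -0.0309] clamp xy -50.8 -16.9
plate [ 0.5807 -0.0418] clamp xy -61.7 -19.2
boardL [ 0.6187 -0.23  ] clamp xy -250.7 -53.2
boardR [0.6116 0.1052] clamp xy 84.6 -53.2
boardUL [ 0.5109 -0.2297] clamp xy -248.1 54.5
boardUR [0.5043 0.1021] clamp xy 83.7 54.2
```

```bash
python3 -m pendant '[[[0,0,0],[0,0,0.03],1],[[0,0,0],[0,0,0.07],1],[[0,0,0],[0,0,0.11],1],[[0,0,0],[0,0,0.14],1],[[0,0,0],[0,0,0.152],1],[[0,0,0],[0,0,0.155],0.85],[[0,0,0],[0,0,0.155],0.75],[[0,0,0],[0,0,0.155],0.7],[[0,0,0],[0,0,0.155],0.7],[[0,0,0],[0,0,0.155],0.7]]' 40
python3 - <<'E'
from h import *
go([.5634,-.1315,.152],91.2)
w=snap('wrist','w5'); cv2.imwrite('pics/w5b.png',cv2.resize(w['image'][:,:,::-1],(800,600),interpolation=2))
E
```

```text
clock: 12.05
tool_pos: [0.5648, -0.1311, 0.1543]
eef_rot: [0.7, 0.715, 0.001, 0.001]
contact_force: [0.2, 0.0, -0.1]
opening: 0.7
p [ 0.5648 -0.1311  0.1543] toolx yaw deg 91.21 F [ 0.2  0.  -0.1] open 0.7 t 12.05
shift [-0.0004 -0.0014  0.0023]
turn [0.002 0.    0.   ]
turn [-0.000e+00  3.000e-03 -3.141e+00]
```

View pics/w5b.png

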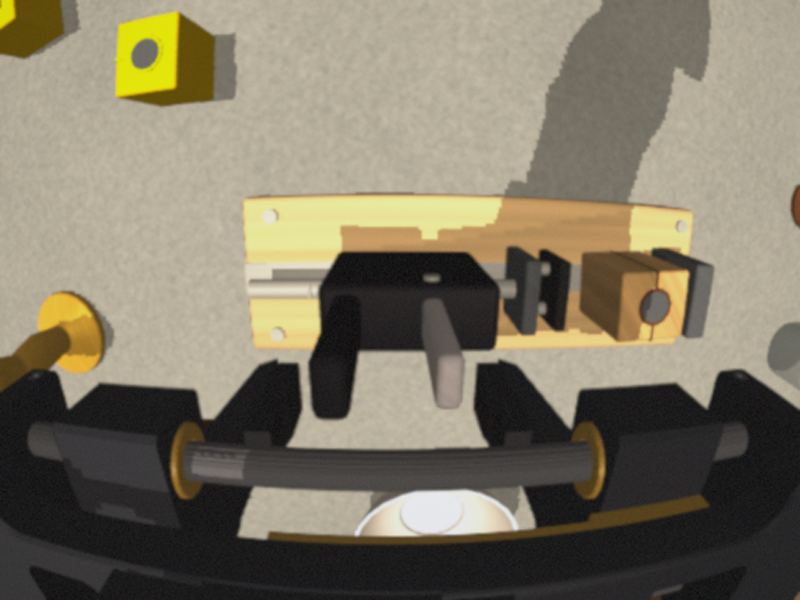

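The view shows handle at cols 315–355 and trigger at cols 425–460, both between the open fingers and clear of them. The pad, block and fixed jaw are all visible on the right. First squeeze.

```bash
python3 -m pendant '[[[0,0,0],[0,0,0],0.64],[[0,0,0],[-0.002,0,0],0.6],[[0,0,0],[-0.004,0,0],0.55],[[0,0,0],[-0.006,0,0],0.5],[[0,0,0],[-0.008,0,0],0.45],[[0,0,0],[-0.01,0,0],0.41],[[0,0,0],[-0.0115,0,0],0.38],[[0,0,0],[-0.0115,0,0],0.37],[[0,0,0],[-0.0115,0,0],0.37],[[0,0,0],[-0.0115,0,0],0.37]]' 40
python3 - <<'E'
from h import *
go([.5634,-.1315,.152],91.2)
w=snap('wrist','w6'); cv2.imwrite('pics/w6b.png',cv2.resize(w['image'][:,:,::-1],(800,600),interpolation=2))
E
```

```text
clock: 13.1
tool_pos: [0.5645, -0.1419, 0.1529]
eef_rot: [0.699, 0.715, 0.0, -0.0]
contact_force: [0.8, 4.2, -3.0]
opening: 0.367
p [ 0.5645 -0.1419  0.1529] toolx yaw deg 91.24 F [ 0.8  4.2 -3. ] open 0.367 t 13.1
shift [ 0.0104 -0.0009  0.0009]
turn [-0.    -0.001  0.001]
turn [ 1.000e-03 -0.000e+00 -3.141e+00]
```

View pics/w6b.png

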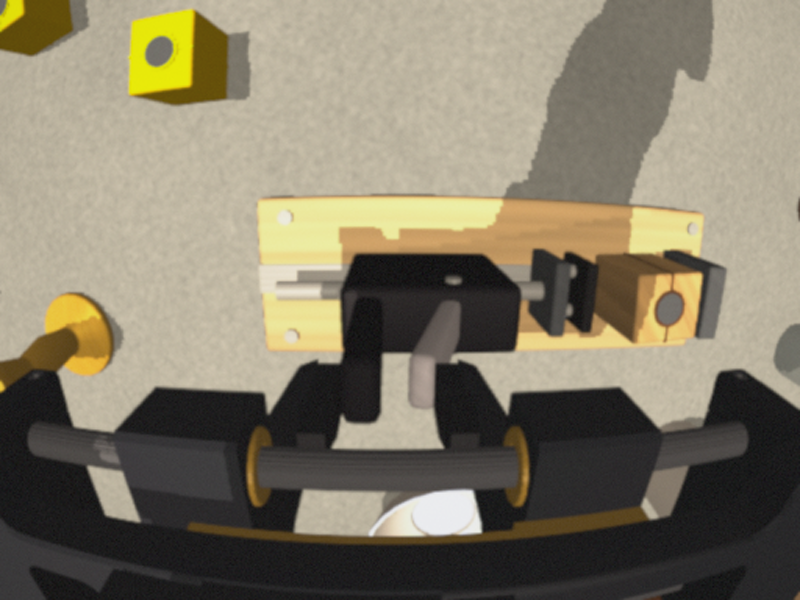

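The view shows the trigger pulled to the handle, with the jaw and pad moved right (pad now at cols 567–597) and still free of the block at col 600. I'll write a profile measurement of the jaw from here on.

```bash
cat >> h.py <<'E'
def projw(d,X):
    T=d['T_tool_cam'];R=Ro.from_quat(d['s']['eef_rot']).as_matrix()
    c=T[:3,:3].T@(R.T@(np.array(X)-d['s']['tool_pos'])-T[:3,3]); th=np.arccos(c[2]/np.linalg.norm(c)); h=np.hypot(c[0],c[1]); K=d['mtx']
    return K[0,2]+K[0,0]*th*c[0]/h, K[1,2]+K[1,1]*th*c[1]/h
O=np.array([.5602,.0195]); _t=np.radians(91.2); E=np.array([np.cos(_t),np.sin(_t)]); N=np.array([-E[1],E[0]])
def prof(d,z,ys,x0=-75,x1=55):
    g=cv2.GaussianBlur(cv2.cvtColor(d['image'],cv2.COLOR_RGB2GRAY),(3,3),0).astype(np.float32)
    xs=np.arange(x0,x1,.5); out=[]
    for y in ys:
        uv=np.array([projw(d,np.r_[O+E*x/1e3+N*y/1e3,z]) for x in xs],np.float32)
        out.append(cv2.remap(g,uv[:,0][None],uv[:,1][None],1)[0])
    p=np.mean(out,0); gr=np.gradient(p)
    k=[i for i in range(1,len(xs)-1) if abs(gr[i])>2.5 and abs(gr[i])>=abs(gr[i-1]) and abs(gr[i])>abs(gr[i+1])]
    print('z',z,' '.join(f'{xs[i]:.1f}({gr[i]:+.0f})' for i in k))
E
python3 - <<'E'
from h import *
for f in ('w4','w5','w6'):
    d=load(f); print(f)
    prof(d,.074,(-21,-19,-17)); prof(d,.071,(-20,-17,-14)); prof(d,.084,(-19,-15,15,17))
E
```

```text
w4
z 0.074 -74.0(-5) -72.5(-4) -64.0(+6) -53.5(-5) -52.0(-5) -45.0(+7) -19.0(-3) -17.5(-4) -9.5(+6) 14.0(-4) 19.0(+3) 42.0(-6) 47.5(+4)
z 0.071 -62.5(+6) -54.5(-6) -53.0(-6) -51.5(-4) -44.5(+9) -24.5(-3) -23.0(-3) -9.0(+6) -7.5(+6) 15.0(-3) 20.0(+3) 43.5(-6) 49.0(+5)
z 0.084 -66.0(+5) -57.5(-6) -47.5(+8) -33.5(-4) -13.5(+5) 9.0(-3) 14.0(+3) 36.0(-7) 42.5(+5)
w5
z 0.074 -64.0(+13) -52.5(-7) -45.5(+8) -34.5(-5) -21.0(-3) -16.0(-6) -7.0(+9) 10.0(+10) 17.5(-8) 21.0(+8) 44.5(-16) 49.5(+6)
z 0.071 -71.5(+3) -62.5(+13) -56.0(-7) -55.0(-7) -44.0(+14) -33.5(-3) -25.5(-3) -23.0(-3) -21.0(-3) -5.5(+8) 11.5(+3) 12.5(+3) 19.5(-4) 23.0(+4) 26.5(+3) 28.5(+4) 29.5(+4) 47.0(-16) 51.5(+6)
z 0.084 -49.5(+11) -42.5(-6) -19.0(-4) -14.0(+6) 3.0(+5) 8.5(-3) 13.5(+6) 35.5(-16) 41.0(+6)
w6
z 0.074 -68.0(-11) -57.0(+12) -46.5(-9) -38.5(+10) -30.0(+7) -20.5(-7) -19.5(-8) -18.0(-8) -6.5(+9) -3.0(+7) 18.0(-8) 21.5(+8) 45.0(-16) 50.0(+6)
z 0.071 -71.5(-6) -70.0(-6) -67.5(-6) -63.5(+3) -55.5(+11) -50.5(-5) -47.0(-7) -37.0(+15) -27.5(+3) -23.0(-5) -21.0(-5) -19.0(-5) -4.5(+8) 1.5(+6) 12.5(-5) 19.5(-4) 24.0(+4) 27.5(+3) 29.0(+3) 30.5(+4) 47.5(-16) 52.0(+6)
z 0.084 -72.0(-4) -51.5(-3) -43.5(+6) -35.0(+3) -25.5(-4) -19.0(-3) -13.0(+6) -9.5(+5) -2.0(+5) 9.5(-6) 13.5(+6) 36.0(-16) 41.0(+6)
```

```bash
python3 -m pendant '[[[0,0,0],[0.003,0,0],0.45],[[0,0,0],[0.008,0,0],0.6],[[0,0,0],[0.0115,0,0],0.72],[[0,0,0],[0.0115,0,0],0.72],[[0,0,0],[0.0115,0,0],0.72],[[0,0,0],[0.0115,0,0],0.72],[[0,0,0],[0.0115,0,0],0.72],[[0,0,0],[0.0115,0,0],0.72],[[0,0,0],[0.0115,0,0],0.72],[[0,0,0],[0.0115,0,0],0.72]]' 40
python3 - <<'E'
from h import *
d=snap('wrist','w7');prof(d,.074,(-21,-19,-17)); prof(d,.071,(-20,-17,-14)); prof(d,.084,(-19,-15,15,17)); prof(d,.165,(-2,0,2),-185,-110)
E
python3 -m pendant '[[[0,0,0],[0,0,0],0.64],[[0,0,0],[-0.002,0,0],0.6],[[0,0,0],[-0.004,0,0],0.55],[[0,0,0],[-0.006,0,0],0.5],[[0,0,0],[-0.008,0,0],0.45],[[0,0,0],[-0.01,0,0],0.41],[[0,0,0],[-0.0115,0,0],0.38],[[0,0,0],[-0.0115,0,0],0.365],[[0,0,0],[-0.0115,0,0],0.36],[[0,0,0],[-0.0115,0,0],0.36]]' 40
python3 - <<'E'
from h import *
d=snap('wrist','w8');prof(d,.074,(-21,-19,-17)); prof(d,.071,(-20,-17,-14)); prof(d,.084,(-19,-15,15,17))
E
```

```text
clock: 14.15
tool_pos: [0.5642, -0.131, 0.1533]
eef_rot: [0.7, 0.715, 0.0, -0.0]
contact_force: [-0.1, 0.2, -0.0]
opening: 0.719
z 0.074 -74.5(+4) -68.0(-11) -56.5(+14) -46.5(-6) -38.5(+9) -35.0(-3) -17.5(-6) -16.0(-7) -7.0(+9) 9.5(+10) 18.0(-8) 21.0(+8) 44.5(-16) 49.5(+6)
z 0.071 -70.0(-6) -68.0(-7) -64.0(+3) -55.5(+13) -50.0(-6) -48.0(-6) -37.0(+14) -25.5(-3) -23.5(-3) -22.0(-3) -17.0(-3) -16.0(-3) -5.5(+8) 11.0(+3) 17.5(-3) 19.5(-4) 23.0(+5) 28.0(+3) 29.0(+4) 30.5(+4) 47.0(-16) 51.5(+6)
z 0.084 -71.5(-4) -43.0(+5) -21.5(-3) -20.0(-3) -19.0(-3) -13.5(+6) 3.0(+5) 9.5(-4) 13.5(+6) 35.5(-15) 41.5(+6)
z 0.165 -182.0(-36) -164.0(+36) -136.5(-25) -133.0(+13) -124.5(-5) -122.5(+13) -117.0(-36)
clock: 15.2
tool_pos: [0.5645, -0.1423, 0.153]
eef_rot: [0.7, 0.715, 0.0, -0.0]
contact_force: [1.4, 4.5, -4.3]
opening: 0.358
z 0.074 -61.0(-10) -50.5(+12) -46.0(-4) -45.0(-4) -40.0(-6) -31.5(+13) -21.0(-8) -20.0(-8) -18.5(-8) -6.5(+8) -2.5(+7) 18.0(-8) 21.5(+8) 45.0(-16) 50.0(+6)
z 0.071 -66.5(-5) -65.0(-5) -63.5(-5) -61.0(-6) -57.0(+3) -49.0(+11) -44.5(-5) -43.5(-6) -42.5(-5) -41.0(-5) -40.0(-5) -30.5(+14) -22.0(-6) -20.5(-6) -19.5(-6) -5.0(+8) 1.5(+7) 13.0(-5) 20.0(-4) 23.5(+4) 26.5(+3) 28.5(+3) 30.0(+4) 31.5(+4) 47.5(-16) 52.5(+6)
z 0.084 -66.0(-4) -52.0(-3) -37.0(+7) -25.5(-4) -24.5(-3) -19.0(-3) -13.5(+6) -9.0(+5) -2.0(+4) 10.0(-6) 13.5(+6) 36.0(-16) 41.5(+6)
```

```bash
python3 -m pendant '[[[0,0,0],[0.003,0,0],0.45],[[0,0,0],[0.008,0,0],0.6],[[0,0,0],[0.0115,0,0],0.72],[[0,0,0],[0.0115,0,0],0.72],[[0,0,0],[0.0115,0,0],0.72],[[0,0,0],[0.0115,0,0],0.72],[[0,0,0],[0.0115,0,0],0.72],[[0,0,0],[0.0115,0,0],0.72],[[0,0,0],[0.0115,0,0],0.72]]' 40 | tail -2
python3 -m pendant '[[[0,0,0],[0,0,0],0.64],[[0,0,0],[-0.002,0,0],0.6],[[0,0,0],[-0.004,0,0],0.55],[[0,0,0],[-0.006,0,0],0.5],[[0,0,0],[-0.008,0,0],0.45],[[0,0,0],[-0.01,0,0],0.41],[[0,0,0],[-0.0115,0,0],0.38],[[0,0,0],[-0.012,0,0],0.35],[[0,0,0],[-0.012,0,0],0.34],[[0,0,0],[-0.012,0,0],0.34]]' 40
python3 - <<'E'
from h import *
d=snap('wrist','w9');prof(d,.074,(-21,-19,-17)); prof(d,.071,(-20,-17,-14)); prof(d,.084,(-19,-15,15,17)); prof(d,.18,(-9,-8,-7),-185,-110)
cv2.imwrite('pics/w9b.png',cv2.resize(d['image'][130:290,190:490,::-1],(800,427),interpolation=2))
E
```

```text
contact_force: [0.2, 0.1, 0.5]
opening: 0.722
clock: 17.15
tool_pos: [0.5644, -0.1432, 0.153]
eef_rot: [0.7, 0.715, -0.0, -0.0]
contact_force: [1.8, 3.5, -5.6]
opening: 0.344
z 0.074 -55.0(-7) -43.0(+10) -34.5(-5) -25.0(+12) -19.5(-8) -18.5(-8) -17.0(-7) -6.0(+9) -3.0(+8) 18.5(-7) 21.5(+6) 45.0(-16) 50.0(+6)
z 0.071 -59.0(-6) -50.0(+3) -42.0(+9) -38.0(-5) -37.0(-5) -34.5(-5) -33.0(-5) -23.5(+11) -19.0(-5) -18.0(-5) -4.5(+8) -0.5(+7) 13.5(-5) 16.5(-3) 19.5(-3) 20.5(-4) 23.5(+4) 28.5(+3) 30.0(+4) 47.5(-16) 52.5(+6)
z 0.084 -73.5(-6) -60.0(-3) -30.5(+7) -25.0(-4) -19.0(-3) -13.5(+7) -12.0(+7) -2.0(+4) 10.0(-6) 13.5(+5) 36.0(-15) 41.5(+6)
z 0.18 -165.5(+42) -156.5(-3) -149.0(-38) -124.5(+27) -122.5(-34)
```

View pics/w9b.png

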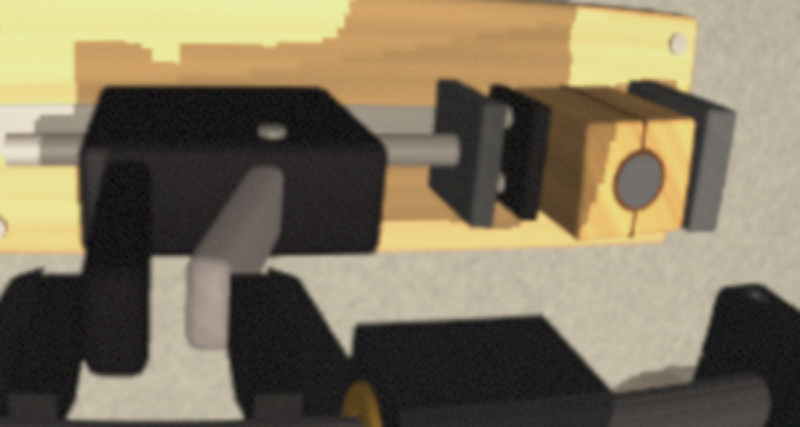

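The crop shows the pad about 10 mm short of the block, and the trigger not quite at the handle. Two more squeezes, measuring after each.

```bash
python3 -m pendant '[[[0,0,0],[0.003,0,0],0.45],[[0,0,0],[0.008,0,0],0.6],[[0,0,0],[0.012,0,0],0.72],[[0,0,0],[0.012,0,0],0.72],[[0,0,0],[0.012,0,0],0.72],[[0,0,0],[0.012,0,0],0.72],[[0,0,0],[0.012,0,0],0.72],[[0,0,0],[0.012,0,0],0.72],[[0,0,0],[0.012,0,0],0.72]]' 40 | tail -2
python3 -m pendant '[[[0,0,0],[0,0,0],0.64],[[0,0,0],[-0.002,0,0],0.6],[[0,0,0],[-0.004,0,0],0.55],[[0,0,0],[-0.006,0,0],0.5],[[0,0,0],[-0.008,0,0],0.45],[[0,0,0],[-0.01,0,0],0.41],[[0,0,0],[-0.0115,0,0],0.38],[[0,0,0],[-0.012,0,0],0.35],[[0,0,0],[-0.012,0,0],0.34],[[0,0,0],[-0.012,0,0],0.34]]' 40
python3 - <<'E'
from h import *
d=snap('wrist','w10');prof(d,.074,(-21,-19,-17)); prof(d,.071,(-20,-17,-14)); prof(d,.084,(-19,-15,15,17)); prof(d,.18,(-9,-8,-7),-185,-110)
E
```

```text
contact_force: [0.2, 0.5, -0.4]
opening: 0.72
clock: 19.1
tool_pos: [0.5645, -0.1432, 0.153]
eef_rot: [0.7, 0.715, -0.0, 0.0]
contact_force: [1.4, 2.4, -5.0]
opening: 0.343
z 0.074 -45.5(-8) -31.5(+15) -22.0(-9) -16.0(-5) -3.0(+14) 17.0(-4) 20.0(-7) 24.5(+6) 47.0(-13) 51.5(+3)
z 0.071 -48.5(-5) -46.5(-5) -45.0(-5) -38.5(+4) -30.0(+11) -23.0(-7) -21.5(-7) -11.0(+3) -1.0(+13) 14.5(-6) 16.0(-6) 22.5(-3) 26.5(+3) 34.0(+5) 50.0(-13)
z 0.084 -64.0(-7) -49.0(-3) -44.5(+3) -28.0(-3) -16.5(-3) -10.5(+11) -2.0(+4) 13.0(-8) 16.5(+8) 39.0(-14) 43.0(+3)
z 0.18 -165.5(+42) -156.5(-4) -149.0(-37) -124.5(+27) -122.5(-34)
```

```bash
python3 -m pendant '[[[0,0,0],[0.003,0,0],0.45],[[0,0,0],[0.008,0,0],0.6],[[0,0,0],[0.012,0,0],0.72],[[0,0,0],[0.012,0,0],0.72],[[0,0,0],[0.012,0,0],0.72],[[0,0,0],[0.012,0,0],0.72],[[0,0,0],[0.012,0,0],0.72],[[0,0,0],[0.012,0,0],0.72],[[0,0,0],[0.012,0,0],0.72]]' 40 | tail -2
python3 -m pendant '[[[0,0,0],[0,0,0],0.64],[[0,0,0],[-0.002,0,0],0.6],[[0,0,0],[-0.004,0,0],0.55],[[0,0,0],[-0.006,0,0],0.5],[[0,0,0],[-0.008,0,0],0.45],[[0,0,0],[-0.0095,0,0],0.42],[[0,0,0],[-0.0095,0,0],0.42],[[0,0,0],[-0.0095,0,0],0.42]]' 40
python3 - <<'E'
from h import *
d=snap('wrist','w11');prof(d,.074,(-21,-19,-17)); prof(d,.071,(-20,-17,-14)); prof(d,.084,(-19,-15,15,17))
E
```

```text
contact_force: [0.3, 0.0, 0.3]
opening: 0.716
clock: 20.85
tool_pos: [0.5644, -0.1396, 0.1531]
eef_rot: [0.699, 0.715, 0.0, -0.0]
contact_force: [1.1, 5.8, -2.7]
opening: 0.422
z 0.074 -38.5(-6) -35.0(-4) -24.0(+17) -18.0(-8) -17.0(-8) -10.5(-5) 1.0(+14) 25.5(-7) 29.5(+5) 32.5(+3) 34.0(+3) 52.5(-9)
z 0.071 -41.5(-5) -39.0(-5) -37.0(-4) -34.5(-4) -30.5(+4) -22.5(+10) -18.0(-7) -16.5(-7) -6.0(+3) 3.0(+15) 20.0(-6) 21.0(-6) 27.5(-3) 39.5(+5)
z 0.084 -57.0(-6) -22.5(-3) -5.5(+11) -0.5(+4) 18.0(-8) 21.5(+8) 44.0(-10)
```

```bash
python3 -m pendant '[[[0,0,0],[-0.0008,0,0],0.405],[[0,0,0],[-0.0015,0,0],0.39],[[0,0,0],[-0.0015,0,0],0.385],[[0,0,0],[-0.0015,0,0],0.385],[[0,0,0],[-0.0015,0,0],0.385]]' 40
python3 - <<'E'
from h import *
d=snap('wrist','w12');prof(d,.074,(-21,-19,-17)); prof(d,.071,(-20,-17,-14)); prof(d,.084,(-19,-15,15,17))
E
```

```text
clock: 21.4
tool_pos: [0.5645, -0.1412, 0.1531]
eef_rot: [0.699, 0.715, 0.0, -0.0]
contact_force: [0.1, 5.8, -2.0]
opening: 0.392
z 0.074 -37.0(-5) -35.5(-5) -34.0(-5) -22.5(+16) -17.5(-9) -11.0(-4) 0.5(+14) 22.0(-4) 25.5(-6) 29.5(+5) 33.0(+3) 34.5(+3) 52.5(-9)
z 0.071 -40.0(-4) -37.5(-4) -36.5(-5) -34.0(-4) -29.5(+4) -21.0(+7) -17.0(-7) -16.0(-7) -6.0(+5) 2.5(+14) 19.5(-6) 21.0(-6) 22.5(-5) 27.5(-3) 38.0(+4) 39.5(+5) 41.0(+4)
z 0.084 -56.5(-6) -36.5(+3) -29.0(+3) -22.0(-3) -11.5(-3) -6.0(+12) 18.5(-8) 21.5(+8) 44.0(-11)
```

```bash
python3 -m pendant '[[[0,0,0],[-0.0005,0,0],0.375],[[0,0,0],[-0.0008,0,0],0.365],[[0,0,0],[-0.0008,0,0],0.365],[[0,0,0],[-0.0008,0,0],0.365],[[0,0,0],[-0.0008,0,0],0.365]]' 40
python3 - <<'E'
from h import *
d=snap('wrist','w13');prof(d,.074,(-21,-19,-17)); prof(d,.071,(-20,-17,-14)); prof(d,.084,(-19,-15,15,17))
cv2.imwrite('pics/w13b.png',cv2.resize(d['image'][130:290,190:490,::-1],(800,427),interpolation=2))
E
```

```text
clock: 21.95
tool_pos: [0.5645, -0.142, 0.1531]
eef_rot: [0.699, 0.715, 0.0, -0.0]
contact_force: [0.8, 5.2, -1.3]
opening: 0.365
z 0.074 -46.5(-4) -36.5(-5) -35.5(-5) -34.0(-5) -33.0(-5) -22.0(+15) -17.0(-9) -11.0(-4) 1.0(+14) 21.5(-4) 23.0(-4) 25.5(-7) 29.5(+6) 32.5(+3) 34.0(+3) 52.5(-9)
z 0.071 -40.0(-4) -38.5(-4) -36.5(-5) -34.0(-4) -32.5(-4) -28.0(+4) -20.5(+7) -16.5(-7) -6.0(+5) 3.0(+13) 20.0(-6) 21.5(-6) 27.5(-3) 32.0(+3) 40.0(+5)
z 0.084 -56.5(-6) -28.5(+3) -23.0(-3) -5.5(+11) 18.0(-8) 21.5(+8) 43.5(-11)
```

View pics/w13b.png

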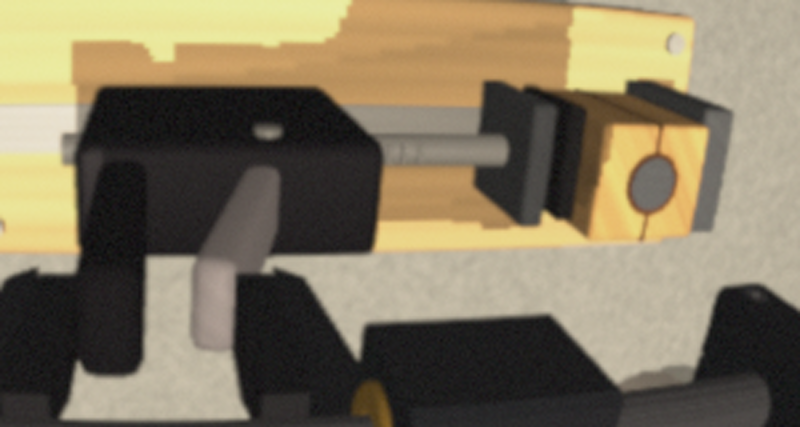

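The crop shows the block upright and flush with the fixed jaw, the pad visibly compressed, and the trigger held. The profile puts the press at roughly 3.5–5 mm, so I'll nudge it a little more towards 6.

```bash
python3 -m pendant '[[[0,0,0],[-0.0005,0,0],0.355],[[0,0,0],[-0.0008,0,0],0.345],[[0,0,0],[-0.0008,0,0],0.345],[[0,0,0],[-0.0008,0,0],0.345],[[0,0,0],[-0.0008,0,0],0.345],[[0,0,0],[-0.0008,0,0],0.345]]' 40
python3 - <<'E'
from h import *
d=snap('wrist','w14');prof(d,.074,(-21,-19,-17)); prof(d,.071,(-20,-17,-14)); prof(d,.084,(-19,-15,15,17))
# same-method gap plate(z.074 y-19) -> block cup/seam reference, subpixel by cross-frame
for f in ('w10','w11','w12','w13','w14'):
    d=load(f); g=cv2.cvtColor(d['image'],cv2.COLOR_RGB2GRAY).astype(float)
    xs=np.arange(-40,0,.25)
    def edge(z,lo,hi):
        x=np.arange(lo,hi,.25); uv=np.array([np.mean([projw(d,np.r_[O+E*a/1e3+N*y/1e3,z]) for y in (-18,)],0) for a in x],np.float32)
        p=np.array([cv2.remap(g.astype(np.float32),uv[:,0][None],uv[:,1][None]+k,1)[0] for k in (-2,-1,0,1)]).mean(0); q=np.gradient(np.convolve(p,np.ones(5)/5,'same'))[4:-4]; q[q<0]=0
        j=q.argmax(); s=slice(max(0,j-8),j+9); return (q[s]*x[4:-4][s]).sum()/q[s].sum()
    a=edge(.074,-36,-16); b=edge(.084,-14,2); print(f,round(a,1),round(b,1),round(b-a,1))
E
```

```text
clock: 22.6
tool_pos: [0.5645, -0.1429, 0.1531]
eef_rot: [0.699, 0.715, 0.0, -0.0]
contact_force: [1.3, 6.3, -2.6]
opening: 0.348
z 0.074 -34.0(-5) -33.0(-5) -21.0(+13) -17.0(-8) -11.0(-3) 1.0(+14) 22.0(-4) 25.0(-7) 29.0(+6) 32.5(+3) 34.0(+3) 52.5(-9)
z 0.071 -39.5(-4) -38.5(-4) -36.0(-4) -34.5(-4) -32.5(-4) -27.5(+4) -20.0(+4) -16.0(-5) -15.0(-5) -6.5(+5) 3.0(+13) 20.5(-7) 22.0(-6) 27.0(-3) 28.5(-3) 39.5(+5) 40.5(+4)
z 0.084 -55.5(-6) -22.5(-3) -21.5(-3) -11.5(-3) -5.5(+13) 18.0(-9) 22.0(+8) 44.0(-11)
w10 -31.2 -10.0 21.2
w11 -23.9 -5.8 18.1
w12 -22.5 -5.6 16.9
w13 -22.0 -5.8 16.2
w14 -21.0 -5.6 15.3
```

The plate-to-block gap has gone from 21.2 mm with the pad free to 15.3 mm now, a press of about 5.9 mm. The trigger is held, so I'm handing it in.

```bash
python3 -c "
from h import *
print(r.finish_job()); s=r.get_state(); print(s['clock'],s['opening'],s['contact_force'])"
```

```text
the job is handed in; nothing more can be done
None
the job is handed in; nothing more can be done
```

I stood the wood block on the clamp board with its seam facing the jaws and let go. I then pumped the trigger, five squeezes in all, and handed the job in at about 23 s of the 72 s allowed while still holding the last squeeze. The hand-in gave no verdict.

**Last checks, from the wrist camera:**
- **Pad press:** about 5.9 mm, near half-way. The gap between jaw plate and block went from 21.2 mm with the pad free to 15.3 mm.
- **Block:** upright in the last picture and stopped against the fixed jaw. Its front edge measured 44 mm along the clamp, against 45 mm for the jaw face, which is about the camera's error.
- **Trigger:** still held, with the gripper at 31 mm (opening 0.348) and 6 N measured at the wrist.
- **Other goods:** the robot never went close to them, and I noticed none displaced in the pictures; I didn't measure them.

**What disagreed:**
- **Press estimates:** before the last small nudge my estimates ranged from 3 to 6 mm, so the true press could be 1–2 mm off, still inside 2.5–9.5 mm.
- **Short squeezes:** the first three squeezes moved the jaw only 6–7.5 mm each, less than the stated 9–15 mm. The fourth moved it about 11.5 mm.

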